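# Grade-stamp the walnut blank and sort the two wood blanks

### The job

Stand the self-inking stamp squarely on the paper label of the dark walnut blank, press its red plunger head all the way down to its stop, and then put the stamp back upright on the blue-topped pad it came from. Afterwards lay the stamped walnut blank flat in the green tray, label up, and the light maple blank, unstamped, flat in the black tray. Leave everything else on the bench where it is.

Things in the scene. Friction and masses are not known exactly. Their poses are not given: they have to be found in the camera images.
- stamp: Loose self-inking stamp, about 200 g, upright on the pad. Black housing 46 (x) by 38 (y) by 34 mm high, yellow band at the foot, 24 mm steel neck, red spring plunger head on top: 44 (x) by 36 (y) by 28 mm, at rest 56 to 84 mm above the origin. Origin: centre of the underside (stamping face); z up. Grip it by the head (it can be pressed while gripped) or the housing.
- stamp_head (a joint): Travel of the red plunger head in m: 0 up at rest, 0.018 pressed down to its stop. The spring takes about 4 N to start and 12 N at the stop, and returns the head.
- stamp_top (a point): Centre of the top face of the red plunger head, 84 mm above the stamp's underside at rest.
- stand: Fixed flat pad for the stamp, black rubber with a blue top, 100 (x) by 90 (y) by 6 mm, no rim. Origin: centre of its underside, on the bench; the stamp stands on it at z = 6 mm.
- walnut: Loose dark brown walnut blank, 160 (x) by 46 (y) by 22 mm high, about 100 g, lying flat, with a white paper label on its upper face near the +x end. Origin: centre of its underside; x along its length, z up.
- walnut_label (a point): Centre of the white paper label (56 mm along x by 42 mm along y) on the walnut blank's upper face: 45 mm from the blank's middle along its +x, 22 mm above its underside.
- maple: Loose light maple blank, same size as the walnut (160 by 46 by 22 mm, about 100 g), no label, its -x end painted red. Origin: centre of its underside; x along its length, z up.
- green_tray: Fixed green open tray for stamped blanks, outside 220 (x) by 120 (y) by 40 mm high, walls and floor 5 mm thick. Origin: centre of its underside, on the bench; x along its length.
- black_tray: Fixed black open tray for unstamped blanks, same size as the green one (220 by 120 by 40 mm, walls and floor 5 mm). Origin: centre of its underside, on the bench; x along its length.
- pencil: Bystander: orange flat carpenter's pencil, 160 (x) by 15 by 9 mm, lying on the bench. Origin: near its middle, underside.
- tape: Bystander: yellow roll of tape lying flat, 96 mm diameter, 25 mm high. Origin: centre of its underside.
- sanding_block: Bystander: cork sanding block, 110 (x) by 60 (y) by 33 mm high. Origin: centre of its underside.
- bottle_a: Bystander: blue bottle with white cap, 66 mm diameter, 150 mm high. Origin: centre of its underside.
- bottle_b: Bystander: second blue bottle with white cap, 66 mm diameter, 150 mm high. Origin: centre of its underside.

How it is judged:
By the outcome, as a careful person would: the job done as asked, in the order asked, and still so for the second after the job is handed in, with the robot touching nothing.
It also fails if it takes over 72 s, if anything falls off the work surface, if the arm or the gripper's body presses on something with over 40 N, if the wrist force passes 120 N, or if a joint passes its speed limit or range.

### The arm

A 7-joint arm with a two-finger parallel gripper is mounted at the origin on the work surface. World frame = base frame: x ahead of the robot, y to its left, z up, the work surface at z = 0. Lengths are in m, angles in rad, forces in N, time in s.
With the tool pointing down it reaches from about 0.35 to 0.775 m from the base axis. Payload 3.1 kg.
Tool frame: the origin (TCP) lies on the centre line of the jaws, within the pads' length; the fingertips stand 8 mm ahead of it and the grasp point (between the pads) lies 11 mm behind it; z points along the fingers, y is the line along which they close (so a half turn about z gives the same grasp; the last joint's range is limited). The gripper opens to 85 mm and grips with 20 to 120 N. Pads are 22 mm wide; open, the fingers measure 114 mm over their backs; the gripper's body (76 mm by 85 mm) begins 54 mm behind the grasp point. The pads swing forward as they close: fully open they stand 13 mm farther back than shut.
Start: joints at [1.157, 0.311, 0.014, 1.512, -0.004, 1.319, -0.027], TCP at [0.2, -0.512, 0.239] pointing down, gripper open.
Joint ranges: [-2.7, 2.7], [-0.3, 1.91], [-1.27, 1.3], [0.12, 2.57], [-1.44, 4.58], [0.2, 2.03], [-3.05, 3.05]. Speed limits (rad/s): [2.79, 2.79, 3.14, 3.14, 3.14, 3.14, 3.14].

### API

Orientations are given as a rotation vector (axis times angle).
In Python, from cell import arm gives the robot as it stands. Calls block until the motion is done:
- arm.move_pose(position, orientation): joint-space move of the TCP to a pose.
- arm.move_straight(position, attitude=None, rate=0.15): straight line of the TCP; attitude=None keeps the orientation; rate is the mean speed in m/s.
- arm.set_joints(angles): joint-space move.
- arm.gripper_open() and arm.close(): open the fingers fully, or close them until they stop; the grip force is fixed at half the most.
- arm.sleep(seconds).
- arm.ik(position, orientation): joint angles nearest the present ones, or None.
- arm.sense(): the state.
- arm.capture(name): name is "scene" or "side" or "wrist"; returns the picture (384x512x3 uint8, red, green, blue); there is no depth.
- arm.camera_model(name): a dict with "mtx" (3x3 intrinsics, pixels), "cam_to_world" (4x4, takes a point from camera to world coordinates); the wrist camera has in their place "T_tool_cam" (4x4, takes a point from camera to tool coordinates, whose origin is the TCP and whose axes are the flange's). Camera axes: x right, y down, z forward; pixel columns grow to the right and rows downward; lengths in m; the calibration is good to about 2 mm. A picture is of the moment at which its call begins: read the wrist's pose just before it. camera_model takes no time and is no camera call.
A pose or a line that the arm cannot do raises arm.IKError and nothing moves.
- arm.close_job(): hands the job in; it is judged then, once.
Trained networks look in the newest picture that a camera, given by its name, has taken for a name from the list of things; names that differ only in an ending like _2 or _b are one class to them, and where a whole thing is asked for, a point or a joint stands for the part that bears it (a point fixed in the world has none). Each returns a list of dicts, best first, with "conf" (0 to 1); they miss things now and then, are a little off and sometimes report something else, mostly with a low value. They report only what shows in the picture. A call takes as long as a camera call.
- arm.find_in(camera, name): "xy" ([column, row] in pixels, amid what is visible of it).
The state is a dict: "clock": time; "joint_positions": joint angles; "dq": joint speeds; "joint_efforts": joint torques, N m; "position": TCP position; "orientation": TCP orientation; "wrist_force": force on the tool from outside, world axes, zero at the start; "ft_torque": the same for the moment, N m; "width": finger opening in m; "finger_force": force on a finger pad.
Only numpy, scipy, OpenCV 4.12 (cv2) and the standard library are available. Lean on these libraries where they do the work, as an engineer would, in place of code of your own. Each camera call takes 0.05 s, during which the arm holds its last target. There are 200 camera calls.

## Working session

There is one attempt and no reset: what is moved stays moved. The work goes in short steps, each a Python script; the robot and the scene stay as the last script left them, time stands still between calls to the robot, and variables do not carry over. Pictures are saved under pics/ and viewed, at most 10 in all, crops included, and the job is handed in when it is done.

```bash
mkdir -p pics; cat > h.py <<'E'
import numpy as np, cv2
from scipy.spatial.transform import Rotation as R
from cell import arm
def cam(name):
    m=arm.camera_model(name); K=np.array(m["mtx"])
    if name!="wrist": return K,np.array(m["cam_to_world"])
    s=arm.sense(); T=np.eye(4); T[:3,:3]=R.from_rotvec(s["orientation"]).as_matrix(); T[:3,3]=s["position"]
    return K,T@np.array(m["T_tool_cam"])
def ray(c,px,z):
    K,T=c; d=T[:3,:3]@np.linalg.solve(K,[px[0],px[1],1]); o=T[:3,3]
    return o+d*(z-o[2])/d[2]
def proj(c,P):
    K,T=c; p=np.linalg.inv(T)@np.append(P,1); q=K@p[:3]; return q[:2]/q[2]
def save(n,im): cv2.imwrite(f"pics/{n}.png",cv2.cvtColor(im,cv2.COLOR_RGB2BGR))
E
python3 - <<'E'
from h import *
ims=[arm.capture(n) for n in("scene","side")]
save("s0",ims[0]);save("d0",ims[1])
Z=dict(stamp=.05,stamp_top=.09,stand=.006,walnut=.022,walnut_label=.022,maple=.022,green_tray=.02,black_tray=.02,pencil=.009,tape=.025,sanding_block=.033,bottle_a=.075)
for n in("scene","side"):
    c=cam(n); print(n,c[1][:3,3].round(3))
    for k,z in Z.items():
        print(k,[(np.round(d["xy"]).tolist(),round(d["conf"],2),ray(c,d["xy"],z)[:2].round(3).tolist()) for d in arm.find_in(n,k)[:3]])
s=arm.sense();print(s["clock"],s["orientation"],s["width"])
E
```

```text
scene [ 0.937 -0.369  0.755]
stamp [([192.0, 197.0], 0.56, [0.457, -0.112])]
stamp_top [([196.0, 191.0], 0.59, [0.475, -0.109])]
stand [([187.0, 209.0], 0.85, [0.447, -0.128])]
walnut [([285.0, 234.0], 0.66, [0.674, -0.007])]
walnut_label [([283.0, 234.0], 0.87, [0.671, -0.011])]
maple [([254.0, 165.0], 0.64, [0.464, 0.089])]
green_tray [([312.0, 123.0], 0.69, [0.459, 0.338])]
black_tray [([105.0, 265.0], 0.58, [0.454, -0.36])]
pencil [([224.0, 184.0], 0.66, [0.453, -0.009])]
tape [([245.0, 296.0], 0.55, [0.723, -0.18])]
sanding_block [([331.0, 206.0], 0.91, [0.7, 0.131]), ([252.0, 162.0], 0.65, [0.461, 0.085])]
bottle_a [([334.0, 161.0], 0.7, [0.628, 0.217]), ([179.0, 283.0], 0.7, [0.627, -0.272])]
side [0.355 0.796 0.828]
stamp [([310.0, 182.0], 0.76, [0.443, -0.098])]
stamp_top [([310.0, 171.0], 0.67, [0.448, -0.094])]
stand [([315.0, 196.0], 0.59, [0.426, -0.093])]
walnut [([227.0, 208.0], 0.86, [0.642, 0.027])]
walnut_label [([225.0, 203.0], 0.7, [0.652, 0.012])]
maple [([296.0, 249.0], 0.85, [0.44, 0.12])]
green_tray [([266.0, 331.0], 0.85, [0.458, 0.345]), ([294.0, 246.0], 0.38, [0.446, 0.11])]
black_tray [([322.0, 140.0], 0.87, [0.446, -0.337]), ([309.0, 219.0], 0.75, [0.427, 0.011])]
pencil [([307.0, 219.0], 0.65, [0.433, 0.004])]
tape [([230.0, 163.0], 0.67, [0.691, -0.15])]
sanding_block [([186.0, 236.0], 0.82, [0.705, 0.157])]
bottle_a [([264.0, 138.0], 0.76, [0.605, -0.228]), ([212.0, 257.0], 0.59, [0.609, 0.234])]
1.3 [-3.08739213e+00 -5.80893422e-01 -2.39015132e-05] 0.08513095249689945
```

```bash
ls . pics
```

```text
.:
h.py
pics

pics:
d0.png
s0.png
```

```bash
python3 - <<'E'
import cv2,numpy as np
a=cv2.imread("pics/s0.png")[90:330,60:400];b=cv2.imread("pics/d0.png")[100:370,140:400]
cv2.imwrite("pics/s1.png",cv2.resize(a,None,fx=2.3,fy=2.3,interpolation=3))
cv2.imwrite("pics/d1.png",cv2.resize(b,None,fx=2.2,fy=2.2,interpolation=3))
E
```

```text
(no output)
```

View pics/s1.png

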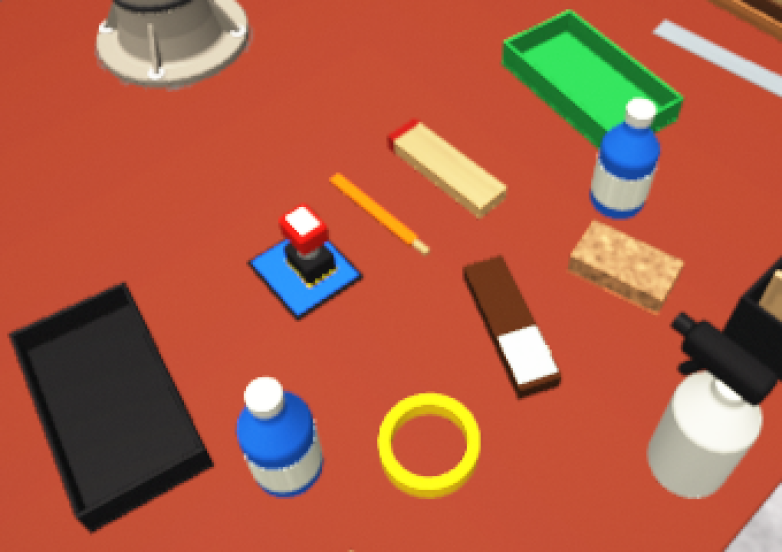

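View pics/d1.png

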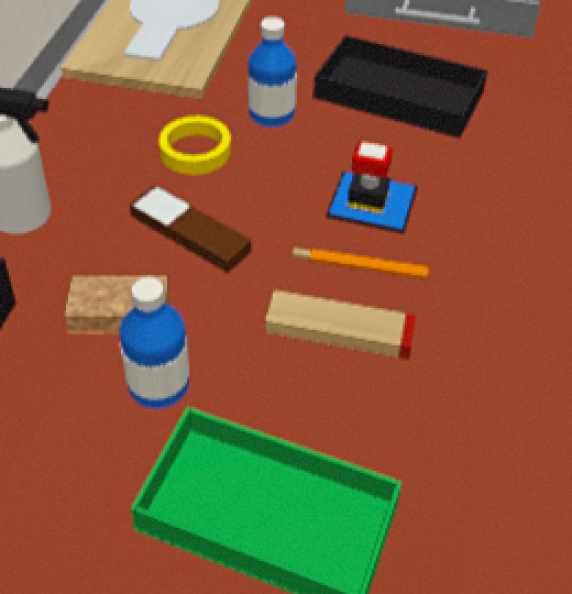

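The scene picture shows the stamp on its pad, around (193,190) px, with the walnut label end at (290,244). The maple's red end is at (235,148). The green tray is at upper right, with one bottle next to its near corner, and the black tray is at lower left. The side view agrees. I'll measure the tray corners from these pictures and take wrist views for the small items.

```bash
cat >> h.py <<'E'
def down(yaw): return (R.from_euler('z',yaw)*R.from_euler('x',np.pi)).as_rotvec()
def seg(im,lo,hi):
    m=cv2.inRange(cv2.cvtColor(im,cv2.COLOR_RGB2HSV),lo,hi)
    n,l,st,_=cv2.connectedComponentsWithStats(m); i=1+np.argmax(st[1:,4]); return (l==i)
E
python3 - <<'E'
from h import *
S=cam("scene");D=cam("side")
f=lambda x,y,z=.04:ray(S,(x/2.3+60,y/2.3+90),z)[:2].round(3)
g=lambda x,y,z=.04:ray(D,(x/2.2+140,y/2.2+100),z)[:2].round(3)
print("green",f(570,12),f(503,45),f(681,97),g(190,408),g(400,483),g(133,510))
print("black",f(12,335),f(126,286),f(212,463),g(346,38),g(486,70),g(316,82))
print("walnut",f(465,268,.022),f(500,257,.022),f(558,375,.022),f(520,388,.022),g(155,187,.022),g(250,242,.022),g(230,262,.022),g(131,207,.022))
print("maple",f(388,140,.022),f(417,121,.022),f(506,187,.022),f(480,207,.022),g(273,292,.022),g(415,315,.022),g(402,345,.022))
print(np.array(arm.camera_model("wrist")["T_tool_cam"]).round(3),np.array(arm.camera_model("wrist")["mtx"]).round(0))
for i,(p,y) in enumerate([((.42,-.12,.36),0),((.52,.05,.36),0)]):
    arm.move_pose(p,down(y)); save(f"w{i}",arm.capture("wrist")); c=cam("wrist")
    for k,z in dict(stamp=.05,stamp_top=.09,stand=.006,walnut=.022,walnut_label=.022,maple=.022).items():
        print(k,[(np.round(d["xy"]).tolist(),round(d["conf"],2),ray(c,d["xy"],z)[:2].round(3).tolist()) for d in arm.find_in("wrist",k)[:2]])
    np.savez(f"w{i}.npz",K=c[0],T=c[1]); print(arm.sense()["clock"],arm.sense()["joint_positions"])
a,b=cv2.imread("pics/w0.png"),cv2.imread("pics/w1.png")
cv2.imwrite("pics/w01.png",np.vstack([a,b])[:, :][:768] if 0 else cv2.resize(np.hstack([a,b]),(800,300)))
E
```

```text
green [0.376 0.409] [0.362 0.29 ] [0.584 0.384] [0.564 0.274] [0.352 0.303] [0.58  0.392]
black [ 0.34  -0.389] [ 0.365 -0.276] [ 0.588 -0.318] [ 0.541 -0.418] [ 0.331 -0.386] [ 0.56  -0.297]
walnut [0.58  0.009] [0.596 0.047] [ 0.737 -0.014] [ 0.721 -0.052] [ 0.714 -0.047] [0.572 0.018] [0.586 0.056] [ 0.731 -0.004]
maple [0.377 0.074] [0.376 0.122] [0.529 0.125] [0.53  0.081] [0.526 0.088] [0.366 0.082] [0.374 0.127]
[[ 0.001 -0.964 -0.265  0.067]
 [ 1.     0.001 -0.001  0.001]
 [ 0.001 -0.265  0.964 -0.135]
 [ 0.     0.     0.     1.   ]] [[331.   0. 250.]
 [  0. 331. 189.]
 [  0.   0.   1.]]
stamp [([237.0, 123.0], 0.66, [0.456, -0.105])]
stamp_top [([236.0, 125.0], 0.87, [0.456, -0.105])]
stand [([256.0, 122.0], 0.8, [0.455, -0.131])]
walnut [([139.0, 11.0], 0.85, [0.596, 0.021])]
walnut_label [([138.0, 10.0], 0.94, [0.596, 0.022])]
maple [([91.0, 123.0], 0.9, [0.454, 0.102])]
3.35 [ 0.59483096  0.05413772 -0.37387004  1.53342408  0.01964025  1.55810393
 -1.35047543]
stamp [([358.0, 195.0], 0.73, [0.456, -0.105]), ([278.0, 50.0], 0.37, [0.645, 0.011])]
stamp_top [([365.0, 202.0], 0.77, [0.458, -0.101])]
stand [([340.0, 175.0], 0.6, [0.475, -0.09]), ([362.0, 202.0], 0.59, [0.432, -0.128])]
walnut [([282.0, 50.0], 0.79, [0.65, 0.003])]
walnut_label [([278.0, 48.0], 0.66, [0.651, 0.008])]
maple [([211.0, 190.0], 0.69, [0.457, 0.104])]
4.5083 [ 0.30544614  0.26639081 -0.57424521  1.31862522  0.14424185  1.59728405
 -1.82157443]
```

View pics/w01.png

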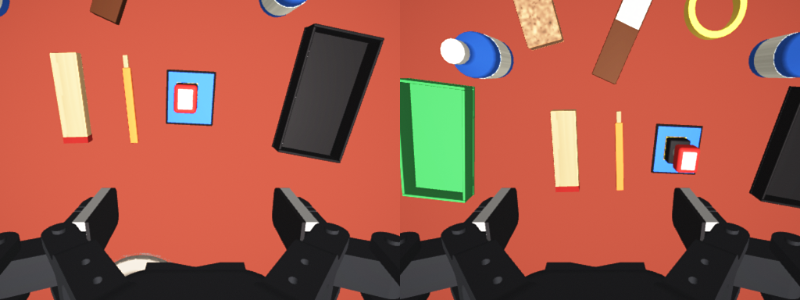

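The wrist views agree with the fixed cameras. The stamp is at about (0.456,-0.105), the maple at (0.455,0.103) and the walnut at (0.655,0.002), with yaw about -23°. Next I'll take close views of the stamp and walnut from directly above.

```bash
cat >> h.py <<'E'
def rect(im,c,mask,z):
    cs,_=cv2.findContours(mask.astype(np.uint8),cv2.RETR_EXTERNAL,cv2.CHAIN_APPROX_NONE)
    k=max(cs,key=cv2.contourArea)[:,0]
    P=np.array([ray(c,p,z)[:2] for p in k],np.float32)
    (x,y),(w,h),_=r=cv2.minAreaRect(P*1000); b=cv2.boxPoints(r); e=[b[1]-b[0],b[2]-b[1]]
    v=max(e,key=np.linalg.norm); a=np.degrees(np.arctan2(v[1],v[0])); a=(a+90)%180-90
    return np.round([x/1000,y/1000,max(w,h)/1000,min(w,h)/1000,a],4)
E
python3 - <<'E'
from h import *
W=(0,0,190),(180,60,255)
for i in (0,1):
    q=np.load(f"w{i}.npz");c=(q["K"],q["T"]);im=cv2.cvtColor(cv2.imread(f"pics/w{i}.png"),cv2.COLOR_BGR2RGB)
    im=im.copy(); im[235:]=0
    print(i,"maple top",rect(im,c,seg(im,(15,30,150),(32,140,255)),.022),"blue",rect(im,c,seg(im,(95,90,150),(115,255,255)),.006))
    print("green",rect(im,c,seg(im,(50,60,40),(80,255,255)),.04))
    if i==0: im[:,:340]=255; print("black",rect(im,c,seg(im,(0,0,0),(180,255,70)),.04))
ims=[]
for n,p,y in(("w2",(.64,.0,.24),np.radians(-23)),("w3",(.450,-.108,.22),0)):
    arm.move_pose(p,down(y)); im=arm.capture("wrist"); c=cam("wrist"); save(n,im); ims.append(im); np.savez(n,K=c[0],T=c[1])
    if n=="w2":
        print("label",rect(im,c,seg(im,*W),.022),"brown",rect(im,c,seg(im,(0,60,50),(14,220,150)),.022))
        print("maple")
    else: print("white",rect(im,c,seg(im,*W),.09),"blue",rect(im,c,seg(im,(95,90,150),(115,255,255)),.006),"head",rect(im,c,seg(im,*W)|seg(im,(174,120,80),(180,255,255))|seg(im,(0,215,100),(5,255,255)),.09))
print(arm.sense()["clock"],arm.sense()["joint_positions"].round(2))
save("w23",cv2.resize(np.hstack(ims),(800,300)))
E
```

```text
0 maple top [0.4538 0.1012 0.1482 0.0533 1.2373] blue [ 0.4485 -0.112   0.0936  0.0836 -2.8617]Traceback (most recent call last):
  File "<stdin>", line 7, in <module>
  File "h.py", line 18, in seg
    n,l,st,_=cv2.connectedComponentsWithStats(m); i=1+np.argmax(st[1:,4]); return (l==i)
                                                      ~~~~~~~~~^^^^^^^^^^
    return _wrapfunc(a, 'argmax', axis=axis, out=out, **kwds)
    return bound(*args, **kwds)
ValueError: attempt to get argmax of an empty sequence
```

```bash
python3 - <<'E'
from h import *
W=(0,0,190),(180,60,255)
def T(l,f):
    try: print(l,f())
    except Exception as e: print(l,"ERR",e)
for i in (0,1):
    q=np.load(f"w{i}.npz");c=(q["K"],q["T"]);im=cv2.cvtColor(cv2.imread(f"pics/w{i}.png"),cv2.COLOR_BGR2RGB).copy(); im[235 if i==0 else 260:]=255
    T("maple",lambda:rect(im,c,seg(im,(15,30,150),(32,140,255)),.022))
    if i: T("green",lambda:rect(im,c,seg(im,(45,60,30),(85,255,255)),.04)); T("blue",lambda:rect(im,c,seg(im,(95,90,150),(115,255,255)),.006))
    if i==0: im[:,:340]=255; T("black",lambda:rect(im,c,seg(im,(0,0,0),(180,255,75)),.04))
ims=[]
for n,p,y in(("w2",(.64,.0,.24),np.radians(-23)),("w3",(.450,-.108,.22),0)):
    arm.move_pose(p,down(y)); im=arm.capture("wrist"); c=cam("wrist"); save(n,im); ims.append(im); np.savez(n,K=c[0],T=c[1])
    if n=="w2":
        T("label",lambda:rect(im,c,seg(im,*W),.022));T("brown",lambda:rect(im,c,seg(im,(0,60,50),(14,220,150)),.022))
    else:
        T("white",lambda:rect(im,c,seg(im,*W),.09));T("blue",lambda:rect(im,c,seg(im,(95,90,150),(115,255,255)),.006));T("head",lambda:rect(im,c,seg(im,*W)|seg(im,(174,120,80),(180,255,255))|seg(im,(0,215,100),(5,255,255)),.09))
print(arm.sense()["clock"],arm.sense()["joint_positions"].round(2))
save("w23",cv2.resize(np.hstack(ims),(800,300)))
E
```

```text
maple [0.4538 0.1012 0.1482 0.0533 1.2373]
black [  0.4529  -0.3445   0.2175   0.1318 -10.8697]
maple [0.4546 0.1038 0.1497 0.0466 1.1623]
green [ 0.4706  0.3357  0.2228  0.1359 -7.4361]
blue [  0.6252   0.2596   0.0772   0.0716 -10.1458]
label [ 6.98800e-01 -1.70000e-02  5.73000e-02  4.30000e-02 -2.40031e+01]
brown [ 6.57700e-01  1.10000e-03  1.60300e-01  4.66000e-02 -2.34984e+01]
white [ 0.4542 -0.1059  0.0305  0.0226 -2.5437]
blue [ 0.4488 -0.1118  0.0933  0.0833 -2.8234]
head [ 0.4542 -0.1059  0.0305  0.0226 -2.5437]
6.2333 [ 0.7   0.19 -0.57  1.75  0.11  1.23 -1.47]
```

View pics/w23.png

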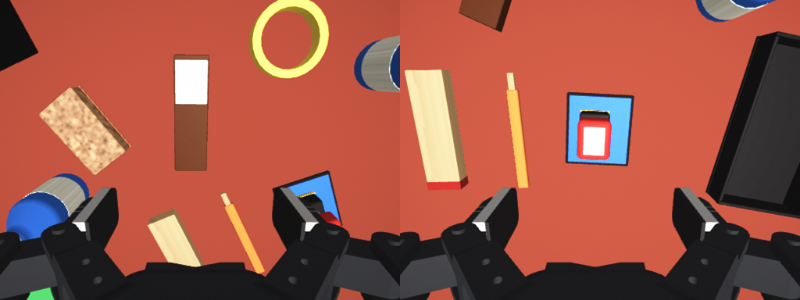

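Measured sizes match the given ones: walnut 160.3×46.6 mm, label 57×43 mm. The right-hand view shows the stamp head's white face with yaw about -2.5°. The label leaves only ±2 mm across, so I'll view it and the stamp with the wrist turned half round to cancel any camera bias, then grasp the stamp.

```bash
python3 - <<'E'
from h import *
W=(0,0,190),(180,60,255); br=(0,60,50),(14,220,150)
def at(p,y):
    arm.move_pose(p,down(np.radians(y))); im=arm.capture("wrist"); im[235:]=128; return im,cam("wrist")
def m2(n,p,y,f):
    for yy in (y,y+180):
        try: im,c=at(p,yy); print(n,yy,f(im,c))
        except Exception as e: print(n,yy,"ERR",repr(e))
m2("stamp",(.4542,-.1059,.20),-2.5,lambda im,c:rect(im,c,seg(im,*W),.09))
m2("label",(.69,-.015,.17),-23.5,lambda im,c:(rect(im,c,seg(im,*W),.022)))
s=arm.sense();print(s["clock"],s["joint_positions"].round(2))
E
```

```text
stamp -2.5 [ 0.454  -0.1066  0.0303  0.0225 -2.2623]
stamp 177.5 [ 0.4535 -0.1062  0.0298  0.0221 -1.8034]
label -23.5 [ 6.97600e-01 -1.78000e-02  5.62000e-02  4.30000e-02 -2.35569e+01]
label 156.5 [ 6.9780e-01 -1.7000e-02  5.6200e-02  4.2900e-02 -2.3537e+01]
8.1833 [ 0.3   0.71 -0.57  1.15  0.37  1.38 -2.21]
```

```bash
python3 - <<'E'
from h import *
s=arm.sense(); M=R.from_rotvec(s["orientation"]).as_matrix(); print("yaw",np.degrees(np.arctan2(M[1,0],M[0,0])),s["position"])
y=np.radians(-2.2)
arm.move_pose((.4538,-.1064,.17),down(y)); arm.move_straight((.4538,-.1064,.072),rate=.12)
print(arm.sense()["wrist_force"].round(1)); arm.close(); s=arm.sense(); print(s["width"],s["finger_force"],s["wrist_force"].round(1),s["position"].round(4))
arm.move_straight((.4538,-.1064,.13),rate=.1); s=arm.sense(); print(s["width"],s["wrist_force"].round(1),s["clock"],s["joint_positions"].round(2))
im=arm.capture("side"); c=cam("side"); u,v=proj(c,(.4538,-.1064,.11)).astype(int); save("g0",cv2.resize(im[v-60:v+60,u-75:u+75],None,fx=4,fy=4))
E
```

```text
yaw -23.54921500776708 [ 0.68978713 -0.01583003  0.17078647]
[ 0.6 -0.8  0.5]
0.03458646543137594 64.60580348968506 [-0.5  0.6  3.6] [ 0.4541 -0.1064  0.0725]
0.034793762400373365 [-0.1  0.2 -1.9] 11.3833 [ 0.8   0.32 -0.74  1.87  0.25  1.04 -1.65]
```

View pics/g0.png

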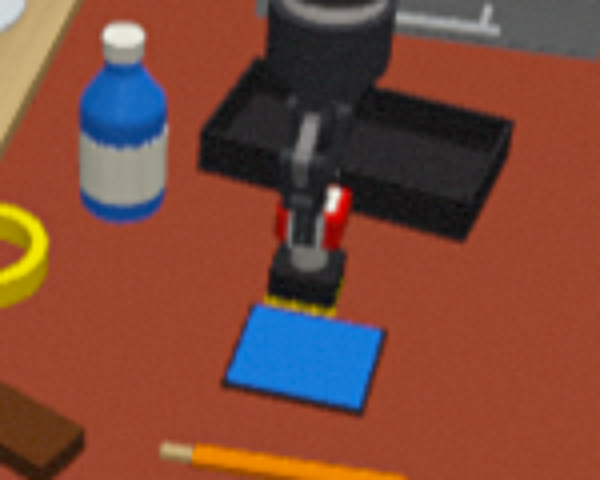

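The stamp is held upright by its head and clear of the pad. The half turn was treated as the same pose, so the bias wasn't cancelled. I'll look at the label from three different yaws and solve for the camera bias.

```bash
python3 - <<'E'
from h import *
W=(0,0,190),(180,60,255)
A=[];b=[]
for y in (36.5,-23.5,-83.5):
    t=np.radians(y); d=np.array([np.cos(t),np.sin(t)]); P=np.array([.6977,-.0174])-.08*d
    try: arm.move_pose((*P,.25),down(t))
    except arm.IKError: print(y,"ik"); continue
    arm.sleep(.2); im=arm.capture("wrist"); c=cam("wrist"); M=c[1][:3,:3]; save(f"l{y}",im)
    uv=proj(c,(.6977,-.0174,.022)).astype(int); k=np.zeros(im.shape[:2],bool); k[max(0,uv[1]-60):uv[1]+60,uv[0]-70:uv[0]+70]=1
    im2=im.copy(); im2[~k]=(200,60,40); r=rect(im2,c,seg(im2,*W),.022); s=arm.sense()
    Rt=R.from_rotvec(s["orientation"]).as_matrix(); print(y,np.degrees(np.arctan2(Rt[1,0],Rt[0,0])).round(1),r)
    if abs(r[2]-.056)<.003: A.append(np.hstack([np.eye(2),Rt[:2,:2]])); b.append(r[:2])
x=np.linalg.lstsq(np.vstack(A),np.hstack(b),rcond=None); print(x[0].round(4),x[1],arm.sense()["clock"],arm.sense()["joint_positions"].round(2))
E
```

```text
36.5 36.5 [ 6.98300e-01 -1.70000e-02  5.67000e-02  4.27000e-02 -2.35313e+01]
-23.5 -23.5 [ 6.98000e-01 -1.71000e-02  5.54000e-02  4.17000e-02 -2.41313e+01]
-83.5 -83.6 [ 6.98300e-01 -1.72000e-02  5.70000e-02  4.27000e-02 -2.35301e+01]
[ 0.6982 -0.0171  0.     -0.    ] [7.67868631e-08] 15.0583 [-0.31  0.63  0.38  1.03 -0.22  1.51 -3.01]
```

```bash
python3 - <<'E'
from h import *
L=(.6981,-.0171); y=np.radians(-23.5)
arm.move_pose((*L,.13),down(y)); arm.sleep(.2); s=arm.sense(); f0=s["wrist_force"][2]
print(s["position"].round(4),f0,s["joint_positions"].round(2))
L2=2*np.array(L)-s["position"][:2] if np.linalg.norm(s["position"][:2]-L)<.003 else np.array(L)
arm.move_straight((*L2,.093),down(y),rate=.08); z=.093; tr=[]
while z>.058:
    z-=.001; arm.move_straight((*L2,z),down(y),rate=.03); s=arm.sense(); f=s["wrist_force"][2]-f0
    tr.append((round(z,3),round(s["position"][2],4),round(f,1)))
    if f>26: break
arm.sleep(.4); s=arm.sense(); print(tr); print(s["position"].round(4),s["wrist_force"].round(1),s["width"],s["clock"])
im=arm.capture("side"); c=cam("side"); u,v=proj(c,(*L,.06)).astype(int); save("p0",cv2.resize(im[v-60:v+60,u-75:u+75],None,fx=4,fy=4))
E
```

```text
[ 0.6987 -0.0163  0.1309] -2.6487684453472866 [-0.09  0.69  0.17  1.2  -0.11  1.26 -1.91]
[(0.092, np.float64(0.0925), np.float64(0.8)), (0.091, np.float64(0.091), np.float64(0.1)), (0.09, np.float64(0.0899), np.float64(0.4)), (0.089, np.float64(0.0889), np.float64(0.3)), (0.088, np.float64(0.0888), np.float64(4.6)), (0.087, np.float64(0.0878), np.float64(7.1)), (0.086, np.float64(0.0864), np.float64(7.2)), (0.085, np.float64(0.0852), np.float64(7.0)), (0.084, np.float64(0.0842), np.float64(7.3)), (0.083, np.float64(0.0833), np.float64(8.0)), (0.082, np.float64(0.0825), np.float64(8.7)), (0.081, np.float64(0.0816), np.float64(10.0)), (0.08, np.float64(0.0807), np.float64(9.4)), (0.079, np.float64(0.0799), np.float64(9.3)), (0.078, np.float64(0.0789), np.float64(9.5)), (0.077, np.float64(0.0781), np.float64(10.6)), (0.076, np.float64(0.0772), np.float64(10.9)), (0.075, np.float64(0.0763), np.float64(11.0)), (0.074, np.float64(0.0754), np.float64(12.5)), (0.073, np.float64(0.0745), np.float64(12.3)), (0.072, np.float64(0.0736), np.float64(12.8)), (0.071, np.float64(0.0728), np.float64(13.1)), (0.07, np.float64(0.0719), np.float64(12.6)), (0.069, np.float64(0.071), np.float64(13.8)), (0.068, np.float64(0.0706), np.float64(16.2)), (0.067, np.float64(0.0706), np.float64(18.6)), (0.066, np.float64(0.0705), np.float64(22.0)), (0.065, np.float64(0.0705), np.float64(25.3)), (0.064, np.float64(0.0704), np.float64(28.5))]
[ 0.698  -0.0176  0.0705] [-10.5   1.2  26.4] 0.0346818232081118 24.55
```

View pics/p0.png

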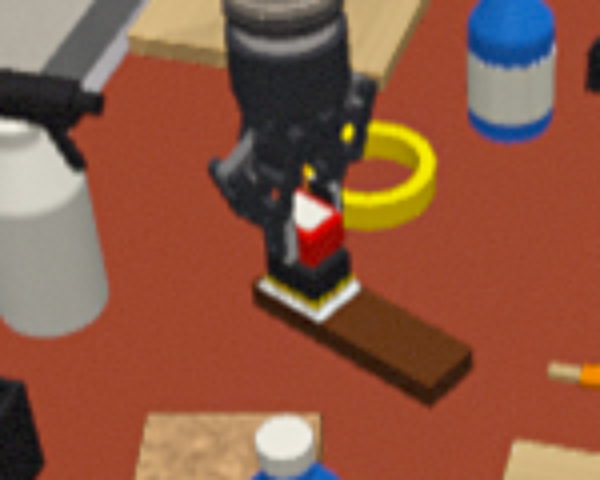

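The head bottomed out: the wrist moved 18.3 mm and the force rose sharply at the stop. The stamp stands squarely within the label, with a white margin showing. Now I'll return it to the pad.

```bash
python3 - <<'E'
from h import *
y=np.radians(-23.5); L=(.698,-.0173)
arm.move_straight((*L,.089),down(y),rate=.08); arm.move_straight((*L,.14),down(y),rate=.15)
print(arm.sense()["wrist_force"].round(1),arm.sense()["width"])
y=np.radians(-2.5); Q=(.4515,-.109)
arm.move_pose((*Q,.12),down(y)); arm.move_straight((*Q,.08),down(y),rate=.1); arm.move_straight((*Q,.0722),down(y),rate=.03)
s=arm.sense(); print(s["position"].round(4),s["wrist_force"].round(1)); arm.gripper_open(); arm.move_straight((*Q,.17),down(y),rate=.2)
arm.move_pose((.64,.008,.20),down(np.radians(-23.5))); arm.sleep(.1); im=arm.capture("wrist"); c=cam("wrist"); im[250:]=128
print("label",rect(im,c,seg(im,(0,0,190),(180,60,255)),.022),"brown",rect(im,c,seg(im,(0,60,50),(14,220,150)),.022))
s=arm.sense(); print(s["clock"],s["joint_positions"].round(2))
im=arm.capture("scene"); save("r0",im)
save("r1",np.hstack([cv2.resize(im[150:270,130:280],(500,400)),cv2.resize(arm.capture("wrist"),(300,225)).copy() if 0 else np.zeros((400,10,3),np.uint8)]))
E
```

```text
[ 0.4  0.4 -3.2] 0.034999796709471856
[ 0.4522 -0.1091  0.0727] [ 1.1 -0.1 -0.2]
label [ 6.98300e-01 -1.70000e-02  5.67000e-02  4.30000e-02 -2.35416e+01] brown [ 6.5760e-01  7.0000e-04  1.5890e-01  4.6400e-02 -2.3527e+01]
29.7917 [-0.1   0.52  0.11  1.31 -0.05  1.32 -1.98]
```

View pics/r1.png

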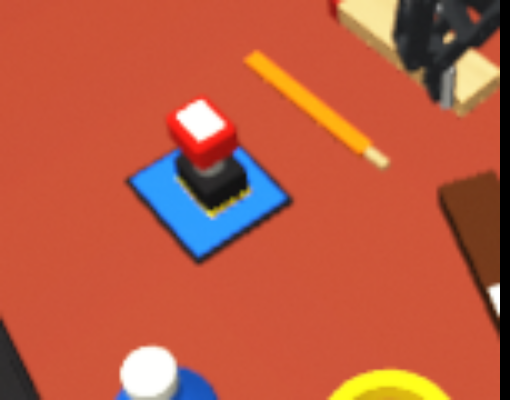

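The stamp stands upright on its pad and the walnut hasn't moved. Fully open, the fingers measure 114 mm over their backs, which is wider than the trays' 110 mm inside width. So I'll grip the blanks near their tops and release with the tips just above the rim, routing inside bottle_a.

```bash
python3 - <<'E'
from h import *
C=(.6577,.0009); y=np.radians(-23.5)
arm.move_pose((*C,.10),down(y)); arm.move_straight((*C,.016),down(y),rate=.12)
arm.close(); s=arm.sense(); print(s["position"].round(4),s["width"],s["finger_force"],s["wrist_force"].round(1)); z0=s["position"][2]
arm.move_straight((*C,.20),down(y),rate=.2); print(arm.sense()["wrist_force"].round(1))
arm.move_straight((.47,.06,.20),down(np.radians(-10)),rate=.25)
G=(.4697,.3395); y=np.radians(-7.5)
arm.move_pose((*G,.20),down(y)); arm.move_straight((*G,.08),down(y),rate=.15)
s=arm.sense(); print(s["position"].round(4),s["width"],s["clock"],s["joint_positions"].round(2))
im=arm.capture("side"); save("q0",cv2.resize(im[200:384,160:400],None,fx=3,fy=3))
E
```

```text
[0.6586 0.0009 0.0171] 0.044331424111279445 63.29691410064697 [-0.1  0.5  3.6]
[-0.6 -0.3 -1.2]
[0.4707 0.3398 0.0811] 0.04397879910484476 35.675 [-0.55  0.51 -0.15  1.64  0.09  1.   -2.43]
```

View pics/q0.png

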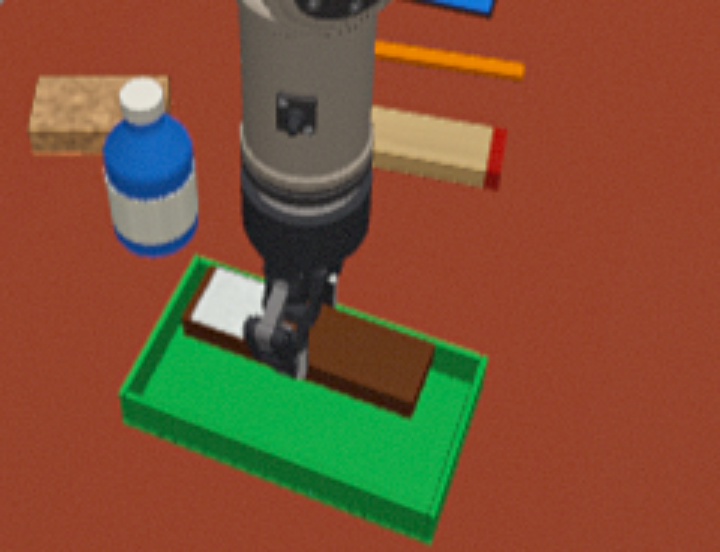

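The blank is aligned above the green tray, label up. I'll release it, check, and fetch the maple.

```bash
python3 - <<'E'
from h import *
G=(.4692,.3393); y=np.radians(-7.5)
arm.move_straight((*G,.036),down(y),rate=.1); arm.sleep(.2); print(arm.sense()["position"].round(4),arm.sense()["wrist_force"].round(1))
arm.gripper_open(); s=arm.sense(); print(s["width"],s["wrist_force"].round(1)); arm.move_straight((*G,.18),down(y),rate=.25)
arm.move_pose((.445,.103,.20),down(np.radians(1.5))); arm.sleep(.1)
im=arm.capture("wrist"); c=cam("wrist"); im[250:]=128; r=rect(im,c,seg(im,(15,30,165),(32,140,255)),.022); print("maple",r)
sd=arm.capture("side"); save("q1",np.hstack([cv2.resize(sd[240:384,160:350],(440,333)),cv2.resize(im[:250],(360,333))]))
print(arm.sense()["clock"])
E
```

```text
[0.4698 0.3398 0.0369] [ 0.8 -0.2 -1.3]
0.08507826230296364 [ 0.  -0.2 -0.5]
maple [0.4542 0.1048 0.1479 0.0454 1.2451]
38.8667
```

View pics/q1.png

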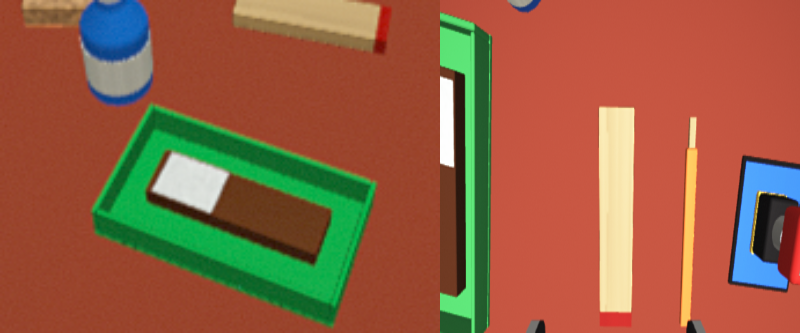

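The walnut lies flat in the green tray, label up. Now the maple, measured centre y=0.105, yaw 1.2°.

```bash
python3 - <<'E'
from h import *
C=(.4495,.1048); y=np.radians(1.2)
arm.move_pose((*C,.10),down(y)); arm.move_straight((*C,.016),down(y),rate=.12)
arm.close(); s=arm.sense(); print(s["position"].round(4),s["width"],s["finger_force"])
arm.move_straight((*C,.20),down(y),rate=.2); print(arm.sense()["wrist_force"].round(1))
B=(.454,-.346); y=np.radians(-9.8)
arm.move_straight((.45,-.12,.20),down(np.radians(-4)),rate=.25)
arm.move_pose((*B,.20),down(y)); arm.move_straight((*B,.036),down(y),rate=.12); arm.sleep(.2)
s=arm.sense(); print(s["position"].round(4),s["width"],s["wrist_force"].round(1)); arm.gripper_open(); print(arm.sense()["wrist_force"].round(1),arm.sense()["width"])
arm.move_straight((*B,.22),down(y),rate=.25)
arm.move_pose((.40,-.30,.35),down(y))
a,b,w=arm.capture("scene"),arm.capture("side"),arm.capture("wrist")
save("f0",np.vstack([np.hstack([cv2.resize(a[90:330,60:400],(425,300)),cv2.resize(b[100:384,140:400],(275,300))]),np.hstack([cv2.resize(w[:250],(512,250)),np.zeros((250,188,3),np.uint8)])]))
print(arm.sense()["clock"])
E
```

```text
[0.4504 0.1051 0.0169] 0.04423302045360138 62.71691679954529
[-0.5 -0.9 -1.4]
[ 0.4543 -0.3462  0.0366] 0.04410327760372287 [-0.2 -0.3 -1.2]
[-0.1  0.1 -0. ] 0.08549836119309634
47.55
```

View pics/f0.png

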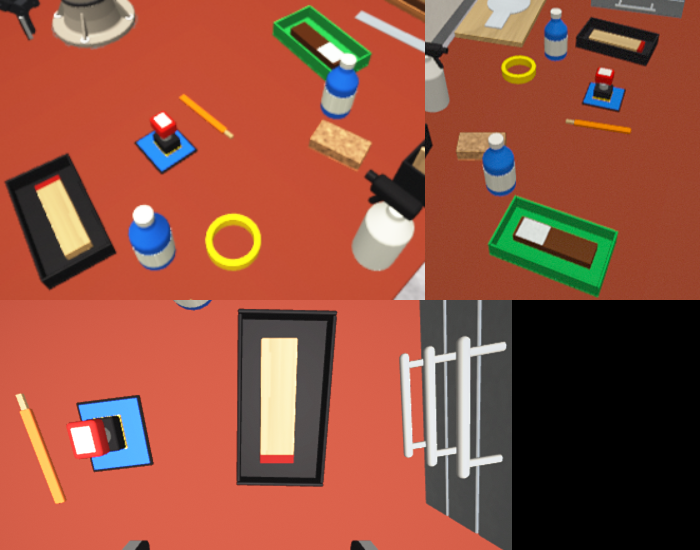

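All three views agree: both blanks lie flat in their trays, the stamp is upright on its pad, and the bystanders are where they started. Handing in.

```bash
python3 -c "
from cell import arm
print(arm.close_job())"
```

```text
the job is handed in; nothing more can be done
None
```

The job is done and handed in at about 48 s: the label was stamped with the plunger at its stop, the stamp is back upright on its pad, and the walnut (label up) and maple lie flat in the green and black trays, each released about 15 mm above the tray floor.

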